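# Address a tube carrier and feed it to the reader

## Task

Set the three number wheels of the feed station to 4, 1, 3 from left to right, each number squarely on top at the red index marks. Only then push the ivory carrier along its lane, without lifting it out, until it is fully home against the white reader block. Leave everything else where it is.

Things in the scene. Friction and masses are not known exactly. Their poses are not given: they have to be found in the camera images.
- station: Fixed carrier feed station on a grey base plate 250 (x) x 370 (y) x 8 mm; origin at the centre of its underside, on the worktop; when not yawed x points away from the robot, y left, z up. Nearer half: the carrier lane along y, at x = -75 mm. Farther half: white housing (132 x 186 mm, ribs between the wheels up to z = 88 mm) with three number wheels at x = 45 mm, y = 56, 0, -56 mm.
- lane_stop (a point): Centre of the lane's floor at the inner face of the white reader block (50 mm wide, 90 mm high, green lamp on top) that closes the lane's -y end; station point (-75, -145, 10) mm, axes as the station's. The lane is 36 mm wide between aluminium guide walls that reach z = 30 mm and end, flared, at y = 133 mm; it is open there.
- wheel_left (a joint): Left (+y) number wheel. Value in rad = 1.0472 x the number on top: 0 when numeral 0 is squarely on top at the red index marks, 5.236 for numeral 5; stops at -0.3 and 5.54, so 5 does not pass on to 0. It grows as the wheel's top is pushed away from the robot (+x of the station). Stiff (0.08 N m), without clicks: it stays where it is left, and may start between numbers.
- wheel_middle (a joint): Middle number wheel, otherwise exactly like wheel_left.
- wheel_right (a joint): Right (-y) number wheel, otherwise exactly like wheel_left.
- wheel_left_axis (a point): Centre of the left wheel on its axis (along y), 64 mm above the worktop; fixed to the station, with its axes. Each wheel is 28 mm wide: drum of 31 mm radius with six white flats, black numerals 0 to 5; the next higher number lies on the robot's side. Between the flats stand radial paddles, 7 mm thick, out to 54 mm radius, 60 degrees apart: orange between 5 and 0, the others blue.
- wheel_middle_axis (a point): The same for the middle wheel. On every wheel, with a number squarely on top, one paddle stands 30 degrees to either side of the vertical. Closed fingers lowered beside a paddle, their tips about 40 mm above the axis, can push its flank along the station's x; the paddle follows the fingers and stops with them.
- wheel_right_axis (a point): The same for the right wheel.
- carrier_centre (a point): Centre (half-way up) of the loose ivory tube carrier with empty wells that stands in the lane: 32 (x) x 182 (y) x 78 mm high, 0.1 to 0.2 kg; axes as the station's. Its end faces lie 91 mm either way along y. Fully home, the -y end touches the reader block. It starts 70 to 130 mm short of that.
- carrier: The same ivory carrier; origin in the middle of its underside, z up, long axis y.
- spare0: Bystander: ivory carrier on the tray at the left, 32 x 188 x 78 mm, origin at its underside. Leave alone.
- spare1: Bystander: ivory carrier with tubes on the tray at the left, 32 x 188 x 97 mm, origin at its underside. Leave alone.
- spare2: Bystander: ivory carrier on the tray at the left, 32 x 188 x 78 mm, origin at its underside. Leave alone.
- pen: Bystander: black marker lying on the worktop at the right, 116 mm long. Leave alone.
- mouse: Bystander: black computer mouse at the left, 60 x 108 x 34 mm. Leave alone.

How it is judged:
By the outcome, as a careful person would: the job done as asked, in the order asked, and still so for the second after the job is handed in, with the robot touching nothing.
It also fails if it takes over 61 s, if anything falls off the work surface, if the arm or the gripper's body presses on something with over 40 N, if the wrist force passes 120 N, or if a joint passes its speed limit or range.

## Robot

A 6-joint arm with a two-finger parallel gripper is mounted at the origin on a cart in front of the work surface, level with it; the furniture and walls round the work are solid. World frame = base frame: x ahead of the robot, y to its left, z up, the work surface at z = 0. Lengths are in mm, angles in degrees, forces in N, time in s.
With the tool pointing down it reaches from about 300 to 850 mm from the base axis. Payload 4.2 kg.
Tool frame: the origin (TCP) lies midway between the tips of the shut fingers; the grasp point (between the pads) lies 19 mm behind it (env.tcp_to_grasp is the distance from the TCP to the grasp point, in mm); z points along the fingers, x is the direction in which the jaws open and shut, and the axes are right-handed (so a half turn about z gives the same grasp; the last joint's range is limited). The gripper opens to 91 mm and grips with 3 to 60 N. Pads are 32 mm wide; open, the fingers measure 118 mm over their backs; the gripper's body (76 mm by 178 mm) begins 60 mm behind the grasp point.
Start: joints at [65.89, 18.312, 89.639, -0, 72.044, -1.146], TCP at [224.343, 529.446, 213.976] pointing down, gripper open.
Joint ranges: [-177.97, 177.97], [-48.28, 115.42], [12.27, 149.76], [-77.06, 257.06], [2.81, 150.46], [-146.56, 146.56]. Speed limits (degrees/s): [147.25, 147.25, 180, 180, 180, 180].

## Interface

Orientations are given as [roll, pitch, yaw] about the fixed x, y, z axes, in that order (R = Rz(yaw) Ry(pitch) Rx(roll)).
In Python, from workcell import env gives the robot as it stands.
- The arm moves only by the tool drive_tool, never from a script. Its argument "motion" is a list of rows, each a list of 2 entries, a list of its own where there are three numbers: the shift along the world's x, y, z in m, then the turn, a rotation vector about the world's x, y, z in rad. In form: [[[dx, dy, dz], [wx, wy, wz]], ...]. A call has exactly 10 rows; each row shifts and turns the commanded pose from where the row before left it; what a row does not reach is not made up. A row lasts 1/12 s, in which the tool goes at most 41.7 mm and 7.16 degrees, less where a joint would pass 70% of its speed; a pose out of reach is approached as far as the arm can. A call is refused whole if a number of a shift passes 0.0417 or a number of a turn 0.125, either way. A call with a gripper value outside its range is refused whole. "claw" is the opening, from 0 (shut) to 1 (fully open), set as the call begins (left out, the last holds). The fingers move at their own pace and stop on an object; "force" is the grip in N (left out, the last holds). Time passes only in rows, so rows that do not move let the fingers close, or fill a call up. It gives the time, the measured TCP pose, the force and the opening at its end, in the units of the state.
- env.state(): the state, without advancing time (a new reading comes with each control period).
- env.grab_frame(name): name is "scene" or "top" or "wrist"; returns the picture (480x640x3 uint8, red, green, blue); there is no depth.
- env.camera_params(name): a dict with "fov_y" (degrees; the focal length in pixels is half the picture's height over the tangent of half this angle, whatever the lens; pixels are square), "cx", "cy" (the principal point, pixels), "pose" (4x4, takes a point from camera to world coordinates). Camera axes: x right, y down, z forward; pixel columns grow to the right and rows downward; lengths in mm; the calibration is good to about 2 mm. A picture is of the moment at which its call begins: read the wrist's pose just before it. camera_params takes no time and is no camera call; for the wrist camera it gives the pose at the moment of the call.
- env.job_done(): hands the job in, once; it reports no verdict.
The state is a dict: "time_s": time; "qpos": joint angles; "qvel": joint speeds; "effort": joint torques, N m; "ee_pos": TCP position; "ee_rot": TCP orientation; "force": force on the tool from outside, world axes, zero at the start; "torque": the same for the moment, N m; "gripper_width": finger opening in mm.
Only numpy, scipy, OpenCV 4.12 (cv2) and the standard library are available. Lean on these libraries where they do the work, as an engineer would, in place of code of your own. Each camera call takes 0.05 s, during which the arm holds its last target.

## Working session

There is one attempt and no reset: what is moved stays moved. The work goes in short steps, Python scripts to look and compute and a tool call to move; the robot and the scene stay as the last step left them, time stands still between calls to the robot, and variables do not carry over. Pictures are saved under pics/ and viewed, and the job is handed in when it is done.

Besides the shell and the picture viewer there is one more tool, called after "Request:" as name(argument=value, ...), one argument or row to a line, values as JSON. drive_tool: Moves the arm, as the interface text tells. Its arguments: {"type":"object","properties":{"motion":{"type":"array","items":{"type":"array"}},"claw":{"type":"number"},"force":{"type":"number"}},"required":["motion"]}

```bash
mkdir -p pics; ls
python3 - <<'E'
from workcell import env
import cv2,numpy as np
s=env.state();print(s)
for n in["scene","top","wrist"]:
    p=env.camera_params(n);print(n,p)
    cv2.imwrite(f"pics/{n}0.png",env.grab_frame(n)[:,:,::-1])
E
```

```text
pics
{'time_s': 0.0, 'qpos': array([ 6.58897466e+01,  1.83491767e+01,  8.97068927e+01, -4.63308359e-04,
        7.20434174e+01, -1.14621910e+00]), 'qvel': array([ 0.03358167, -0.03613508,  0.02388999, -0.12897138, -0.02844178,
        0.03168581]), 'effort': array([-6.81897618e-04, -4.12478936e+01, -2.31966662e+01,  7.25296210e-02,
        4.58408170e-02, -1.55895227e-04]), 'ee_pos': array([224.13369752, 528.96257124, 213.14168936]), 'ee_rot': array([-1.79998450e+02,  9.94756450e-02,  6.70361103e+01]), 'force': array([ 0.12462411, -0.78346849, -0.0024915 ]), 'torque': array([-0.00877179, -0.00800632,  0.0235741 ]), 'gripper_width': 91.20075847633309}
scene {'fov_y': 57.48389291384648, 'cx': 325.28576518108497, 'cy': 240.59054560305484, 'pose': array([[ 5.44586741e-01, -4.57310181e-01,  7.03059513e-01,
        -1.95227969e+02],
       [-8.38701285e-01, -2.99269383e-01,  4.54992299e-01,
        -4.78045010e+02],
       [ 2.33157592e-03, -8.37439690e-01, -5.46524774e-01,
         6.51766158e+02],
       [ 0.00000000e+00,  0.00000000e+00,  0.00000000e+00,
         1.00000000e+00]])}
top 
[... 164 characters left out ...]
9e+02],
       [-9.99913635e-01, -8.54827256e-03, -9.98245636e-03,
        -6.85794912e+00],
       [ 1.11010179e-02, -1.42776854e-01, -9.89692648e-01,
         1.41692683e+03],
       [ 0.00000000e+00,  0.00000000e+00,  0.00000000e+00,
         1.00000000e+00]])}
wrist {'fov_y': 71.02807822597023, 'cx': 315.7513714670121, 'cy': 243.03498116801944, 'pose': array([[ 3.90173067e-01,  8.92717410e-01,  2.25434256e-01,
         1.60822727e+02],
       [ 9.20739449e-01, -3.77775222e-01, -9.75948228e-02,
         5.57710419e+02],
       [-1.96112138e-03,  2.45645084e-01, -9.69357853e-01,
         3.84116317e+02],
       [ 0.00000000e+00,  0.00000000e+00,  0.00000000e+00,
         1.00000000e+00]])}
```

View pics/scene0.png

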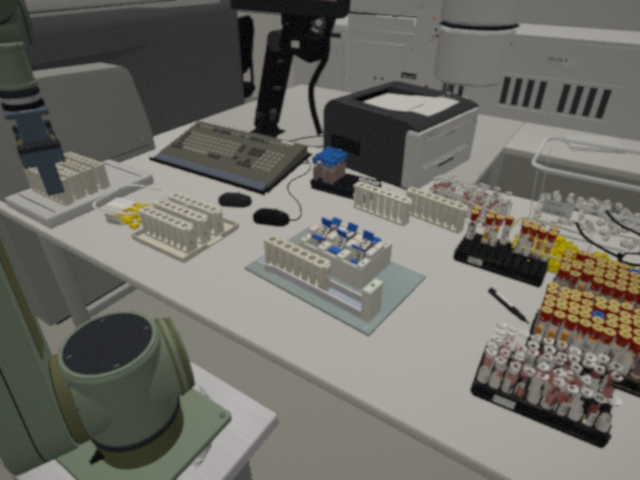

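View pics/top0.png

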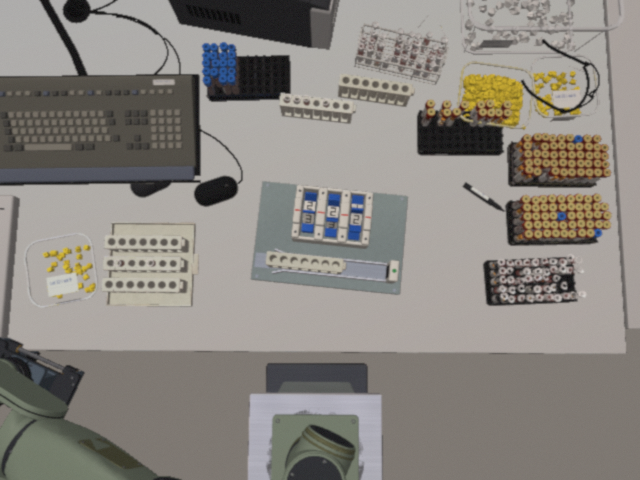

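View pics/wrist0.png

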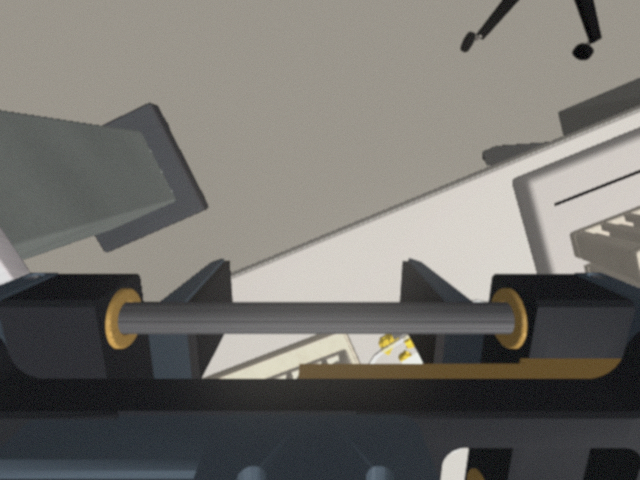

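The top view shows the station's grey plate at about (252..408, 182..293) px, the wheels near (309/333/357, 212) and the carrier near (305, 263). I'll zoom in on it.

Run:
```python
import cv2
a=cv2.imread("pics/top0.png")
cv2.imwrite("pics/topz.png",cv2.resize(a[175:300,245:415],None,fx=4.7,fy=4.7,interpolation=cv2.INTER_CUBIC))
a=cv2.imread("pics/scene0.png")
cv2.imwrite("pics/scenez.png",cv2.resize(a[205:335,240:430],None,fx=4.2,fy=4.2,interpolation=cv2.INTER_CUBIC))
```

```text
(no output)
```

View pics/topz.png

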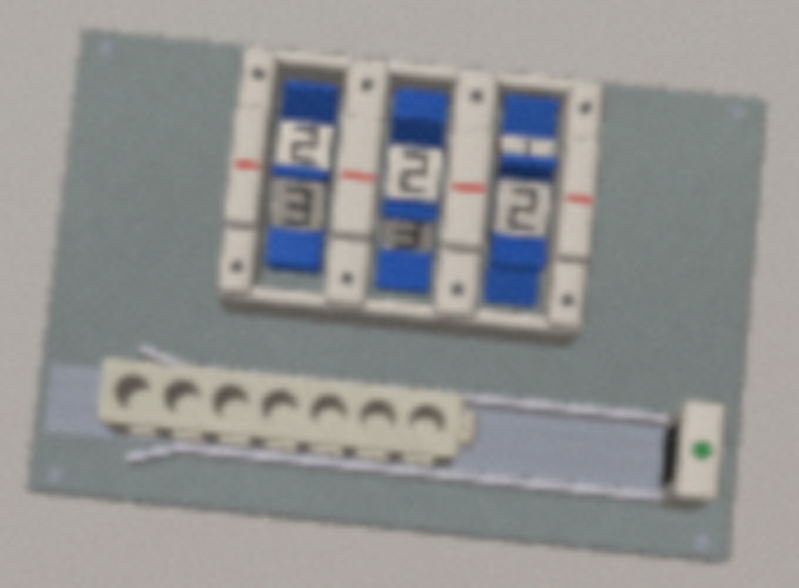

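View pics/scenez.png

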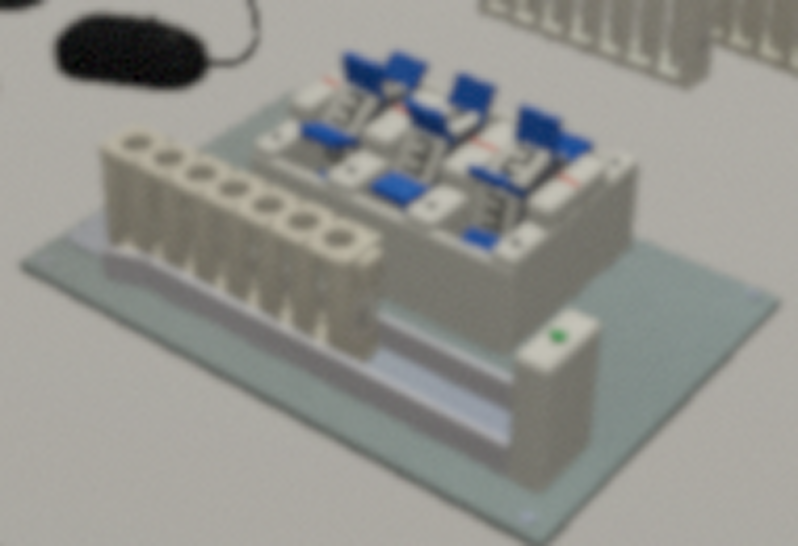

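```bash
cat > h.py <<'E'
import numpy as np, cv2
from scipy.optimize import least_squares
from workcell import env
def proj(cam,P):
    T=np.linalg.inv(cam["pose"]);P=np.atleast_2d(P)
    c=P@T[:3,:3].T+T[:3,3]; f=240/np.tan(np.radians(cam["fov_y"]/2))
    return np.c_[cam["cx"]+f*c[:,0]/c[:,2],cam["cy"]+f*c[:,1]/c[:,2]]
def st2w(p,P):
    P=np.atleast_2d(P).astype(float);c,s=np.cos(p[2]),np.sin(p[2])
    return np.c_[p[0]+c*P[:,0]-s*P[:,1],p[1]+s*P[:,0]+c*P[:,1],P[:,2]]
E
python3 - <<'E'
from h import *
un=lambda z,f,o:(np.array(z)+.5)/f-.5+np.array(o)
S=np.array([[125,185,8],[125,-185,8],[-125,-185,8],[-125,185,8]])
zt=un([(83,30),(766,99),(727,560),(28,490)],4.7,(245,175))
zs=un([(778,302),(540,546),(22,265)],4.2,(240,205)); Ss=S[[1,2,3]]
ct,cs=env.camera_params("top"),env.camera_params("scene")
for use in (1,0),(0,1),(1,1):
    g=lambda p:np.r_[use[0]*(proj(ct,st2w(p,S))-zt).ravel(),use[1]*(proj(cs,st2w(p,Ss))-zs).ravel()]
    r=least_squares(g,[480,0,0]);print(use,r.x[:2],np.degrees(r.x[2]),r.fun.round(2))
p=r.x
# carrier top edge front
for y in(56,0,-56): print(st2w(p,[45,y,64]))
# carrier top (z=10+78) -y end / +y end on top image
top=un([(100,390),(474,425)],4.7,(245,175))
for t in top:
    f=240/np.tan(np.radians(ct["fov_y"]/2));d=np.array([(t[0]-ct["cx"])/f,(t[1]-ct["cy"])/f,1]);R=ct["pose"]
    d=R[:3,:3]@d;o=R[:3,3];w=o+d*(88-o[2])/d[2];v=w[:2]-p[:2];c,s=np.cos(p[2]),np.sin(p[2])
    print(w,"station",c*v[0]+s*v[1],-s*v[0]+c*v[1])
E
```

```text
(1, 0) [531.70056609 -30.12608481] -5.342320921375212 [-0.37 -0.52  0.33 -0.47  0.52  0.61 -0.48  0.31  0.   -0.   -0.   -0.
 -0.   -0.  ]
(0, 1) [529.55863448 -33.22660052] -5.562443970222303 [ 0.    0.    0.    0.    0.    0.    0.    0.    1.65 -0.66  0.04  0.42
 -1.73 -0.94]
(1, 1) [531.16768335 -31.24411649] -5.4015170062564115 [ 0.13 -0.38  0.82 -0.18  0.92  0.9  -0.08  0.45  1.09 -1.44 -0.16 -0.51
 -1.96 -1.38]
[[581.23940128  20.27115371  64.        ]]
[[575.96785961 -35.48017675  64.        ]]
[[570.69631795 -91.23150721  64.        ]]
[469.91109488 120.40360512  88.        ] station -75.25988551841597 145.20795684479918
[453.98304998 -65.37316599  88.        ] station -73.62916598903716 -41.24324871071588
```

Request:
drive_tool(
  motion=[
    [[0.02105,-0.0285,0],[0,0,0.0154]],
    [[0.02105,-0.0285,0],[0,0,0.0154]],
    [[0.02105,-0.0285,0],[0,0,0.0154]],
    [[0.02105,-0.0285,0],[0,0,0.0154]],
    [[0.02105,-0.0285,0],[0,0,0.0154]],
    [[0.02105,-0.0285,0],[0,0,0.0154]],
    [[0.02105,-0.0285,0],[0,0,0.0154]],
    [[0.02105,-0.0285,0],[0,0,0.0154]],
    [[0.02105,-0.0285,0],[0,0,0.0154]],
    [[0.02105,-0.0285,0],[0,0,0.0154]],
  ],
  claw=0,
  force=20,
)

```text
time_s: 0.98
ee_pos: [435.4, 242.8, 213.8]
ee_rot: [-180.0, 0.0, 75.9]
force: [0.7, 1.4, 0.2]
gripper_width: 27.5
```

Request:
drive_tool(
  motion=[
    [[0.02105,-0.0285,-0.003],[0,0,0.0154]],
    [[0.02105,-0.0285,-0.003],[0,0,0.0154]],
    [[0.02105,-0.0285,-0.003],[0,0,0.0154]],
    [[0.02105,-0.0285,-0.003],[0,0,0.0154]],
    [[0.02105,-0.0285,-0.003],[0,0,0.0154]],
    [[0.02105,-0.0285,-0.003],[0,0,0.0154]],
    [[0.02105,-0.0285,-0.003],[0,0,0.0154]],
    [[0.02105,-0.0285,-0.003],[0,0,0.0154]],
    [[0.02105,-0.0285,-0.003],[0,0,0.0154]],
    [[0.02105,-0.0285,-0.003],[0,0,0.0154]],
  ],
)

```text
time_s: 1.82
ee_pos: [645.9, -42.1, 183.4]
ee_rot: [-180.0, -0.0, 84.7]
force: [0.2, 0.1, 0.2]
gripper_width: 0.5
```

Request:
drive_tool(
  motion=[
    [[0,0,0],[0,0,0]],
    [[0,0,0],[0,0,0]],
    [[0,0,0],[0,0,0]],
    [[0,0,0],[0,0,0]],
    [[0,0,0],[0,0,0]],
    [[0,0,0],[0,0,0]],
    [[0,0,0],[0,0,0]],
    [[0,0,0],[0,0,0]],
    [[0,0,0],[0,0,0]],
    [[0,0,0],[0,0,0]],
  ],
)

```text
time_s: 2.65
ee_pos: [645.3, -40.4, 184.1]
ee_rot: [180.0, -0.0, 84.7]
force: [-0.4, -0.9, 0.1]
gripper_width: 0.6
```

Run:
```python
from h import *
s=env.state();print(s["time_s"],s["ee_pos"],s["ee_rot"],s["force"],s["gripper_width"],s["qpos"])
c=env.camera_params("wrist");np.savez("c1.npz",**{k:np.array(v) for k,v in c.items()});print(c["pose"])
cv2.imwrite("pics/w1.png",env.grab_frame("wrist")[:,:,::-1])
```

```text
2.65 [645.30512739 -40.38092633 184.09051429] [ 1.79991444e+02 -5.23736071e-03  8.46979356e+01] [-0.36917591 -0.9374044   0.0941066 ] 0.6147732663917925 [-4.60249453e+00  2.58225283e+01  8.22405740e+01  5.39883297e-03
  7.19282782e+01 -8.93021042e+01]
[[ 9.24586490e-02  9.65204614e-01  2.44604685e-01  5.76661175e+02]
 [ 9.95716496e-01 -8.95658784e-02 -2.29480599e-02 -3.24915912e+01]
 [-2.41339774e-04  2.45678667e-01 -9.69351296e-01  3.54971004e+02]
 [ 0.00000000e+00  0.00000000e+00  0.00000000e+00  1.00000000e+00]]
```

View pics/w1.png

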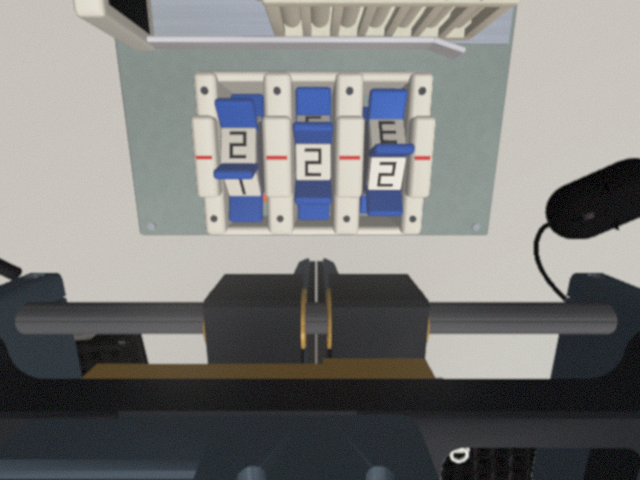

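Run:
```python
import cv2
a=cv2.imread("pics/w1.png")
cv2.imwrite("pics/w1z.png",cv2.resize(a[60:245,180:445],None,fx=3,fy=3,interpolation=cv2.INTER_CUBIC))
```

```text
(no output)
```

View pics/w1z.png

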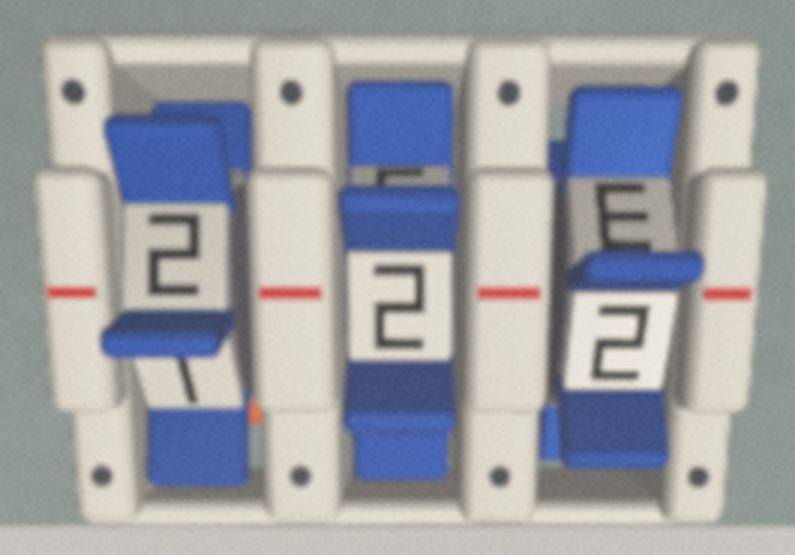

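```bash
cat >> h.py <<'E'
def paddles(p,y,v):
    """quads (world) of the tip faces and flanks for each paddle"""
    out=[]
    for n in range(6):
        f=np.radians((v-(n+.5))*60)
        if np.cos(f)<0.05: continue
        u=np.array([np.sin(f),0,np.cos(f)]);t=np.array([np.cos(f),0,-np.sin(f)])
        q=[np.array([45,y,64])+r*u+s*3.5*t+np.array([0,w*14,0]) for r,s,w in((54,-1,-1),(54,-1,1),(54,1,1),(54,1,-1))]
        out.append((n,st2w(p,np.array(q))))
    return out
def overlay(img,cam,p,vs,roi,fx,name):
    x0,y0,x1,y1=roi
    z=cv2.resize(img[y0:y1,x0:x1],None,fx=fx,fy=fx,interpolation=cv2.INTER_CUBIC)
    for y,v in zip((56,0,-56),vs):
        for n,q in paddles(p,y,v):
            uv=((proj(cam,q)+.5-[x0,y0])*fx-.5).round().astype(int)
            cv2.polylines(z,[uv],True,(0,255,255) if n!=5 else (0,128,255),1)
    cv2.imwrite(name,z)
def loadcam(f):
    d=np.load(f);return {k:d[k] for k in d.files}
E
python3 - <<'E'
from h import *
c=loadcam("c1.npz")
un=lambda z,f,o:(np.array(z)+.5)/f-.5+np.array(o)
marks=un([(71,292),(290,293),(509,293),(727,294)],3,(180,60))
M=np.array([[45,-84,88],[45,-28,88],[45,28,88],[45,84,88]])
cor=np.array([(140,235),(489,235)]);C=np.array([[125,-185,8],[125,185,8]])
g=lambda p:np.r_[(proj(c,st2w(p,M))-marks).ravel(),.5*(proj(c,st2w(p,C))-cor).ravel()]
r=least_squares(g,[531,-31,-.093]);p=r.x
print(p[:2],np.degrees(p[2]),r.fun.round(1))
np.save("p.npy",p)
overlay(cv2.imread("pics/w1.png"),c,p,(2.45,2.05,1.75),(180,60,445,245),3,"pics/o1.png")
E
```

```text
[531.26616105 -30.56210769] -5.349137151711814 [ 0.3  0.2  0.1 -0.1 -0.1 -0.   0.  -0.3 -0.6  0.1 -0.3  0.3]
```

View pics/o1.png

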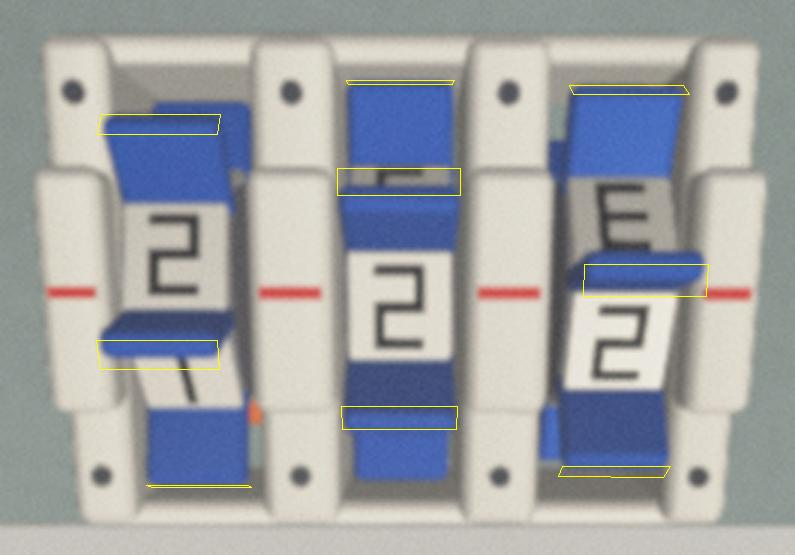

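Run:
```python
from h import *
c=loadcam("c1.npz");p=np.load("p.npy")
overlay(cv2.imread("pics/w1.png"),c,p,(2.41,2.11,1.71),(180,60,445,245),3,"pics/o1.png")
```

```text
(no output)
```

View pics/o1.png

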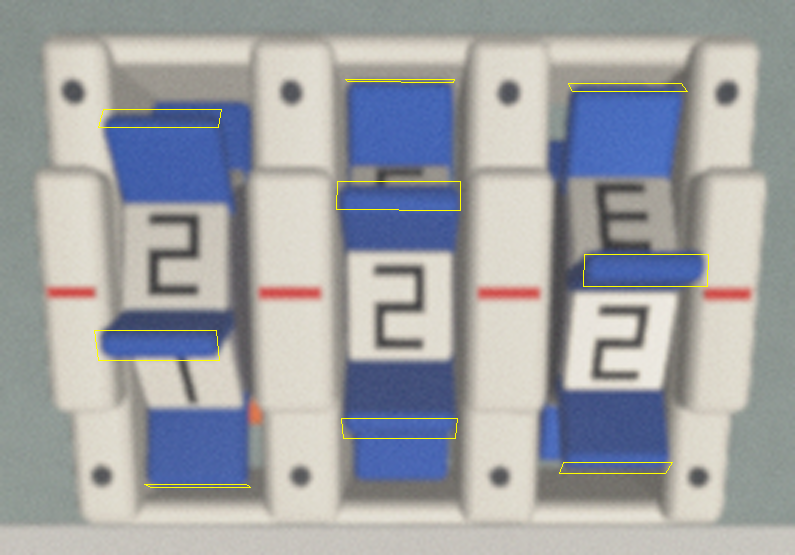

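Request:
drive_tool(
  motion=[
    [[-0.0188,0.01287,-0.012],[0,0,0]],
    [[-0.0188,0.01287,-0.012],[0,0,0]],
    [[-0.0188,0.01287,-0.012],[0,0,0]],
    [[-0.0188,0.01287,-0.012],[0,0,0]],
    [[-0.0188,0.01287,-0.012],[0,0,0]],
    [[0,0,0],[0,0,0]],
    [[0,0,-0.01],[0,0,0]],
    [[0,0,-0.01],[0,0,0]],
    [[0,0,0],[0,0,0]],
    [[0,0,0],[0,0,0]],
  ],
)

```text
time_s: 3.53
ee_pos: [551.8, 23.3, 103.3]
ee_rot: [-180.0, 0.0, 84.6]
force: [0.2, -0.1, 0.2]
gripper_width: 0.6
```

Run:
```python
from h import *
s=env.state();print(s["time_s"],s["ee_pos"],s["force"])
cv2.imwrite("pics/w2.png",env.grab_frame("wrist")[:,:,::-1])
```

```text
3.5333 [551.82359216  23.29907841 103.25976664] [ 0.15974539 -0.14072465  0.17498905]
```

View pics/w2.png

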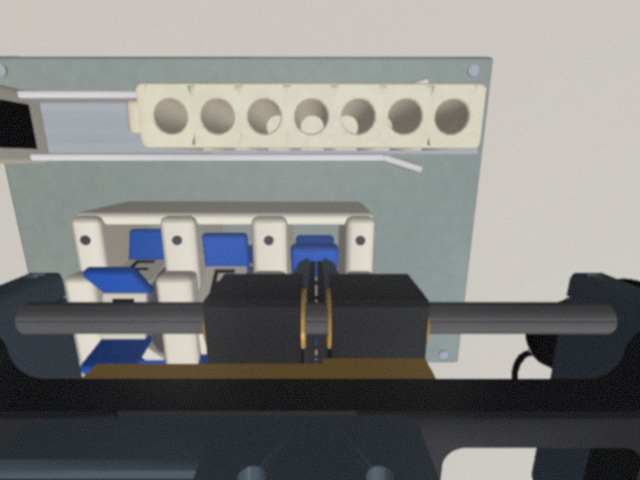

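The fingers are down behind the left wheel's 2|3 paddle without contact, and the carrier is visible at (135–485, 85–150) px. Next I push.

Request:
drive_tool(
  motion=[
    [[0.00846,-0.0008,0],[0,0,0]],
    [[0.00846,-0.0008,0],[0,0,0]],
    [[0.00846,-0.0008,0],[0,0,0]],
    [[0.00846,-0.0008,0],[0,0,0]],
    [[0.00846,-0.0008,0],[0,0,0]],
    [[0,0,0],[0,0,0]],
    [[0,0,0.011],[0,0,0]],
    [[0,0,0.011],[0,0,0]],
    [[-0.0296,0.0028,0],[0,0,0]],
    [[-0.0296,0.0028,0],[0,0,0]],
  ],
)

```text
time_s: 4.42
ee_pos: [536.1, 25.4, 128.0]
ee_rot: [179.7, -0.0, 84.7]
force: [-0.7, 0.4, 0.5]
gripper_width: 0.5
```

Request:
drive_tool(
  motion=[
    [[0,0,0],[0,0,0]],
    [[0,0,-0.011],[0,0,0]],
    [[0,0,-0.011],[0,0,0]],
    [[0,0,0],[0,0,0]],
    [[0.00996,-0.00093,0],[0,0,0]],
    [[0.00996,-0.00093,0],[0,0,0]],
    [[0.00996,-0.00093,0],[0,0,0]],
    [[0.00996,-0.00093,0],[0,0,0]],
    [[0.00996,-0.00093,0],[0,0,0]],
    [[0,0,0],[0,0,0]],
  ],
)

```text
time_s: 5.25
ee_pos: [587.0, 20.5, 103.9]
ee_rot: [179.9, -0.0, 84.7]
force: [-0.3, -0.2, -0.3]
gripper_width: 0.3
```

Request:
drive_tool(
  motion=[
    [[0,0,0.011],[0,0,0]],
    [[0,0,0.011],[0,0,0]],
    [[0.0122,-0.01224,0.0116],[0,0,0]],
    [[0.0122,-0.01224,0.0116],[0,0,0]],
    [[0.0122,-0.01224,0.0116],[0,0,0]],
    [[0.0122,-0.01224,0.0116],[0,0,0]],
    [[0.0122,-0.01224,0.0116],[0,0,0]],
    [[0,0,0],[0,0,0]],
    [[0,0,0],[0,0,0]],
    [[0,0,0],[0,0,0]],
  ],
)

```text
time_s: 6.08
ee_pos: [644.4, -40.0, 184.2]
ee_rot: [-180.0, -0.0, 84.7]
force: [-0.7, 0.7, -0.7]
gripper_width: 0.4
```

```bash
cat > look.py <<'E'
import sys
from h import *
n=sys.argv[1];vs=[float(a) for a in sys.argv[2:5]]
s=env.state();print(s["time_s"],s["ee_pos"],s["force"])
c=env.camera_params("wrist");np.savez(f"c{n}.npz",**{k:np.array(v) for k,v in c.items()})
im=env.grab_frame("wrist")[:,:,::-1].copy();cv2.imwrite(f"pics/w{n}.png",im)
p=np.load("p.npy")
u=proj(c,st2w(p,[45,0,88]))[0];x,y=int(u[0]),int(u[1])
overlay(im,c,p,vs,(x-132,max(y-95,0),x+133,y+90),3,f"pics/o{n}.png")
E
python3 look.py 3 4.05 2.11 1.71
```

```text
6.0833 [644.43964014 -39.97680363 184.17002707] [-0.65242177  0.66967046 -0.73997836]
```

View pics/o3.png

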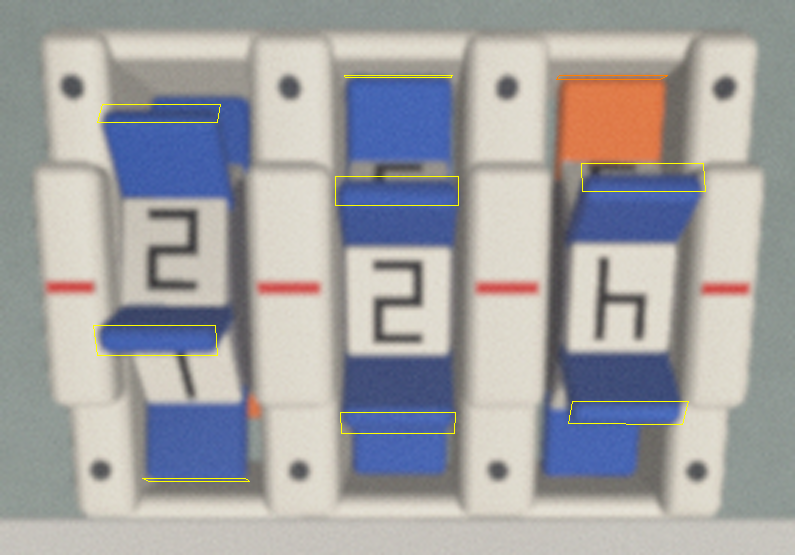

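Request:
drive_tool(
  motion=[
    [[-0.00447,0.00016,-0.028],[0,0,0]],
    [[-0.00447,0.00016,-0.028],[0,0,0]],
    [[-0.00447,0.00016,-0.028],[0,0,0]],
    [[0,0,0],[0,0,0]],
    [[0,0,0],[0,0,0]],
    [[-0.00796,0.00075,0],[0,0,0]],
    [[-0.00796,0.00075,0],[0,0,0]],
    [[-0.00796,0.00075,0],[0,0,0]],
    [[-0.00796,0.00075,0],[0,0,0]],
    [[-0.00796,0.00075,0],[0,0,0]],
  ],
)

```text
time_s: 6.97
ee_pos: [591.7, -36.2, 101.2]
ee_rot: [179.9, -0.0, 84.7]
force: [2.5, 0.3, 2.0]
gripper_width: 0.3
```

Request:
drive_tool(
  motion=[
    [[-0.005,0.00047,0.002],[0,0,0]],
    [[-0.005,0.00047,0.002],[0,0,0]],
    [[-0.004,0.00037,0],[0,0,0]],
    [[-0.002,0.00019,0],[0,0,0]],
    [[-0.0015,0.00014,0],[0,0,0]],
    [[-0.0015,0.00014,0],[0,0,0]],
    [[0,0,0],[0,0,0]],
    [[0,0,0],[0,0,0]],
    [[0,0,0.011],[0,0,0]],
    [[0,0,0.011],[0,0,0]],
  ],
)

```text
time_s: 7.8
ee_pos: [571.9, -34.3, 125.9]
ee_rot: [-179.8, -0.0, 84.7]
force: [0.0, -0.3, 0.8]
gripper_width: 0.5
```

Request:
drive_tool(
  motion=[
    [[-0.0057,-0.01822,0],[0,0,0]],
    [[-0.0057,-0.01822,0],[0,0,0]],
    [[-0.0057,-0.01822,0],[0,0,0]],
    [[0,0,0],[0,0,0]],
    [[0,0,-0.011],[0,0,0]],
    [[0,0,-0.011],[0,0,0]],
    [[0,0,0],[0,0,0]],
    [[0.00863,-0.00081,0],[0,0,0]],
    [[0.00863,-0.00081,0],[0,0,0]],
    [[0.00863,-0.00081,0],[0,0,0]],
  ],
)

```text
time_s: 8.63
ee_pos: [582.6, -91.3, 104.6]
ee_rot: [-180.0, -0.0, 84.7]
force: [-3.0, -0.6, 0.7]
gripper_width: 0.2
```

Request:
drive_tool(
  motion=[
    [[0,0,0],[0,0,0]],
    [[0,0,0.011],[0,0,0]],
    [[0,0,0.011],[0,0,0]],
    [[-0.02837,0.00266,0],[0,0,0]],
    [[-0.02837,0.00266,0],[0,0,0]],
    [[0,0,0],[0,0,0]],
    [[0,0,-0.011],[0,0,0]],
    [[0,0,-0.011],[0,0,0]],
    [[0,0,0],[0,0,0]],
    [[0,0,0],[0,0,0]],
  ],
)

```text
time_s: 9.47
ee_pos: [525.7, -86.3, 104.9]
ee_rot: [179.9, 0.0, 84.7]
force: [0.3, -0.2, 0.3]
gripper_width: 0.2
```

Request:
drive_tool(
  motion=[
    [[0.00896,-0.00084,0],[0,0,0]],
    [[0.00896,-0.00084,0],[0,0,0]],
    [[0.00896,-0.00084,0],[0,0,0]],
    [[0.00896,-0.00084,0],[0,0,0]],
    [[0.005,-0.00047,0],[0,0,0]],
    [[0.003,-0.00028,0],[0,0,0]],
    [[0.002,-0.00019,0],[0,0,0]],
    [[0.0015,-0.00014,0],[0,0,0]],
    [[0.0015,-0.00014,0],[0,0,0]],
    [[0,0,0],[0,0,0]],
  ],
)

```text
time_s: 10.3
ee_pos: [574.1, -90.8, 104.0]
ee_rot: [180.0, -0.0, 84.7]
force: [-1.7, 1.1, -0.5]
gripper_width: 0.7
```

Request:
drive_tool(
  motion=[
    [[0,0,0],[0,0,0]],
    [[0,0,0.011],[0,0,0]],
    [[0,0,0.011],[0,0,0]],
    [[0.01783,0.01258,0.0145],[0,0,0]],
    [[0.01783,0.01258,0.0145],[0,0,0]],
    [[0.01783,0.01258,0.0145],[0,0,0]],
    [[0.01783,0.01258,0.0145],[0,0,0]],
    [[0,0,0],[0,0,0]],
    [[0,0,0],[0,0,0]],
    [[0,0,0],[0,0,0]],
  ],
)

```text
time_s: 11.13
ee_pos: [644.9, -40.7, 184.4]
ee_rot: [180.0, 0.0, 84.7]
force: [-0.1, 0.5, -0.4]
gripper_width: 0.0
```

```bash
python3 look.py 4 4.08 1 3
```

```text
11.1333 [644.87185258 -40.65394722 184.44769598] [-0.14203699  0.45438246 -0.40258888]
```

View pics/o4.png

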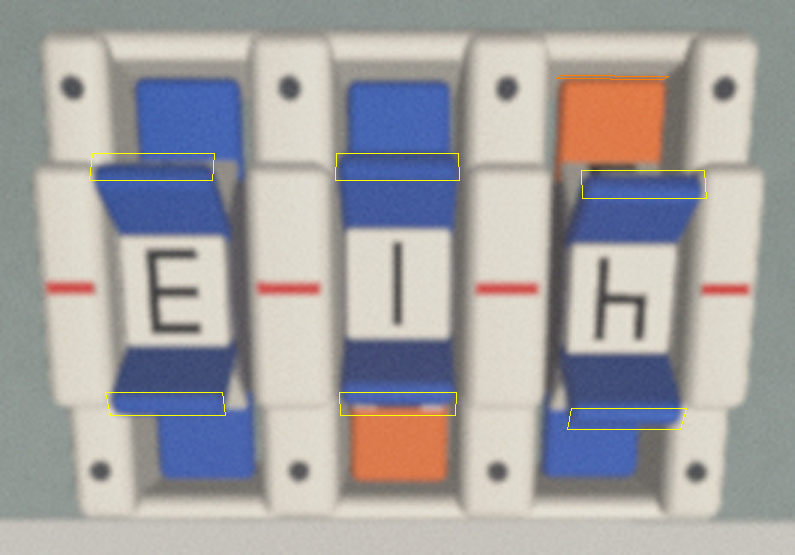

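```bash
cat > meas.py <<'E'
import sys
from h import *
n=sys.argv[1];tg=[float(a) for a in sys.argv[2:5]]
c=loadcam(f"c{n}.npz");p=np.load("p.npy");im=cv2.imread(f"pics/w{n}.png").astype(float)
for y,t in zip((56,0,-56),tg):
    # whiteness profile along columns left and right of the numeral (y offset -10..-12 & 10..12)
    es=[]
    for dy in (-11,-10.5,10.5,11):
        X=np.arange(-30,30,.1)
        uv=proj(c,st2w(p,np.c_[45+X,np.full_like(X,y+dy),np.full_like(X,64+31.)])).astype(np.float32)
        g=cv2.remap(im[:,:,2].astype(np.float32),uv[:,0].reshape(-1,1),uv[:,1].reshape(-1,1),cv2.INTER_CUBIC).ravel()
        m=np.median(g[200:400]);lo=np.percentile(g,10);b=g>(m*.5+lo*.5)
        i=300
        while i>0 and b[i]:i-=1
        j=300
        while j<599 and b[j]:j+=1
        es.append((X[i],X[j]))
    es=np.array(es)
    def f(q):
        a=np.radians(q[0]);R=31
        P=[[45+R*np.sin(a)+s*np.cos(a),y,64+R*np.cos(a)-s*np.sin(a)] for s in(-q[1],q[1])]
        e=np.mean(es,0);E=[[45+e[0],y,95],[45+e[1],y,95]]
        return (proj(c,st2w(p,np.array(P)))-proj(c,st2w(p,np.array(E))))[:,1]
    r=least_squares(f,[0,14]);print(f"y{y} edges",es.round(1).tolist(),"err_deg %.2f half %.1f"%tuple(r.x),"res",r.fun.round(2))
E
python3 meas.py 4 4 1 3; python3 meas.py 3 4 1 3
```

```text
y56 edges [[-10.9, 16.0], [-10.9, 16.0], [-10.9, 16.0], [-10.9, 16.0]] err_deg 4.83 half 13.5 res [ 0. -0.]
y0 edges [[-14.5, 12.5], [-14.5, 12.5], [-14.5, 12.5], [-14.5, 12.5]] err_deg -1.89 half 13.5 res [0. 0.]
y-56 edges [[-12.8, 14.3], [-12.8, 14.3], [-12.9, 14.3], [-12.8, 14.3]] err_deg 1.40 half 13.6 res [-0. -0.]
y56 edges [[-11.0, 15.9], [-11.0, 15.9], [-10.9, 15.8], [-10.9, 15.8]] err_deg 4.64 half 13.5 res [0. 0.]
y0 edges [[-10.1, 16.7], [-10.0, 16.7], [-10.0, 16.7], [-10.0, 16.7]] err_deg 6.33 half 13.5 res [ 0. -0.]
y-56 edges [[-21.2, 4.2], [-21.3, 4.2], [-21.4, 4.5], [-21.4, 4.5]] err_deg -16.33 half 13.6 res [-0. -0.]
```

Request:
drive_tool(
  motion=[
    [[-0.01507,0.01528,-0.0145],[0,0,0]],
    [[-0.01507,0.01528,-0.0145],[0,0,0]],
    [[-0.01507,0.01528,-0.0145],[0,0,0]],
    [[-0.01507,0.01528,-0.0145],[0,0,0]],
    [[0,0,0],[0,0,0]],
    [[0,0,0],[0,0,0]],
    [[0,0,-0.011],[0,0,0]],
    [[0,0,-0.011],[0,0,0]],
    [[0,0,0],[0,0,0]],
    [[0,0,0],[0,0,0]],
  ],
)

```text
time_s: 12.02
ee_pos: [584.9, 20.0, 103.0]
ee_rot: [-179.9, 0.0, 84.6]
force: [-0.5, 0.0, 0.5]
gripper_width: 0.4
```

Request:
drive_tool(
  motion=[
    [[-0.002,0.0002,0],[0,0,0]],
    [[-0.0015,0.00014,0],[0,0,0]],
    [[-0.001,0.0001,0],[0,0,0]],
    [[-0.001,0.0001,0],[0,0,0]],
    [[0,0,0],[0,0,0]],
    [[0,0,0],[0,0,0]],
    [[0,0,0.011],[0,0,0]],
    [[0,0,0.011],[0,0,0]],
    [[-0.00172,-0.02796,0],[0,0,0]],
    [[-0.00172,-0.02796,0],[0,0,0]],
  ],
)

```text
time_s: 12.85
ee_pos: [576.5, -34.2, 128.0]
ee_rot: [179.9, -0.0, 84.9]
force: [1.6, 0.7, -1.1]
gripper_width: 0.8
```

Request:
drive_tool(
  motion=[
    [[0,0,0],[0,0,0]],
    [[0,0,0],[0,0,0]],
    [[0,0,-0.011],[0,0,0]],
    [[0,0,-0.011],[0,0,0]],
    [[0,0,0],[0,0,0]],
    [[0.0009,-0.0001,0],[0,0,0]],
    [[0.0009,-0.0001,0],[0,0,0]],
    [[0,0,0],[0,0,0]],
    [[0,0,0],[0,0,0]],
    [[0,0,0],[0,0,0]],
  ],
)

```text
time_s: 13.68
ee_pos: [577.6, -34.7, 104.0]
ee_rot: [-180.0, -0.0, 84.7]
force: [-1.7, 0.6, -0.2]
gripper_width: 0.5
```

Request:
drive_tool(
  motion=[
    [[0,0,0.011],[0,0,0]],
    [[0,0,0.011],[0,0,0]],
    [[-0.00234,-0.01853,0],[0,0,0]],
    [[-0.00234,-0.01853,0],[0,0,0]],
    [[-0.00234,-0.01853,0],[0,0,0]],
    [[0,0,0],[0,0,0]],
    [[0,0,0],[0,0,0]],
    [[0,0,-0.011],[0,0,0]],
    [[0,0,-0.011],[0,0,0]],
    [[0,0,0],[0,0,0]],
  ],
)

```text
time_s: 14.52
ee_pos: [569.8, -89.6, 101.6]
ee_rot: [-179.8, -0.0, 84.7]
force: [0.3, -0.4, -0.3]
gripper_width: 0.8
```

Request:
drive_tool(
  motion=[
    [[0,0,0],[0,0,0]],
    [[-0.0009,0.0001,0],[0,0,0]],
    [[-0.0009,0.0001,0],[0,0,0]],
    [[0,0,0],[0,0,0]],
    [[0,0,0],[0,0,0]],
    [[0,0,0.011],[0,0,0]],
    [[0,0,0.011],[0,0,0]],
    [[0.019,0.0125,0.0145],[0,0,0]],
    [[0.019,0.0125,0.0145],[0,0,0]],
    [[0.019,0.0125,0.0145],[0,0,0]],
  ],
)

```text
time_s: 15.35
ee_pos: [627.0, -52.6, 172.1]
ee_rot: [179.9, -0.0, 84.6]
force: [0.7, -0.3, 0.4]
gripper_width: 0.3
```

Request:
drive_tool(
  motion=[
    [[0.019,0.0125,0.0145],[0,0,0]],
    [[0,0,0],[0,0,0]],
    [[0,0,0],[0,0,0]],
    [[0,0,0],[0,0,0]],
    [[0,0,0],[0,0,0]],
    [[0,0,0],[0,0,0]],
    [[0,0,0],[0,0,0]],
    [[0,0,0],[0,0,0]],
    [[0,0,0],[0,0,0]],
    [[0,0,0],[0,0,0]],
  ],
)

```text
time_s: 16.18
ee_pos: [644.9, -40.5, 183.9]
ee_rot: [-180.0, -0.0, 84.7]
force: [-0.9, 0.1, -0.6]
gripper_width: 0.4
```

```bash
python3 look.py 5 4 1 3; python3 meas.py 5 4 1 3
```

```text
16.1833 [644.86449671 -40.4715799  183.9088608 ] [-0.85070628  0.0610922  -0.64613331]
y56 edges [[-13.4, 13.7], [-13.4, 13.7], [-13.4, 13.7], [-13.4, 13.7]] err_deg 0.28 half 13.6 res [0. 0.]
y0 edges [[-13.7, 13.2], [-13.7, 13.2], [-13.7, 13.2], [-13.7, 13.2]] err_deg -0.47 half 13.5 res [ 0. -0.]
y-56 edges [[-14.1, 13.0], [-14.2, 13.0], [-14.1, 13.0], [-14.1, 13.0]] err_deg -1.06 half 13.6 res [-0. -0.]
```

View pics/o5.png

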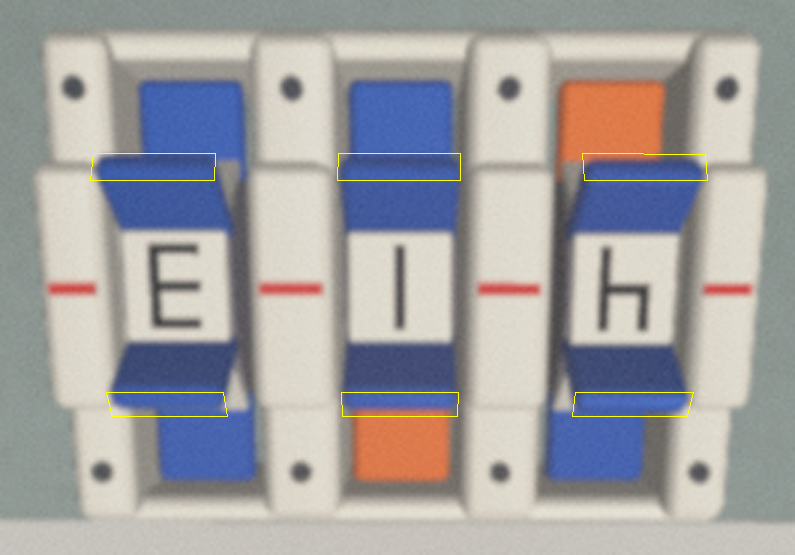

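View pics/w5.png

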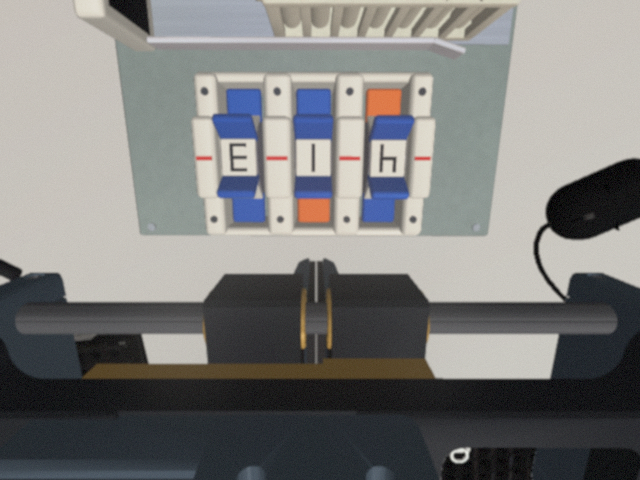

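The wheels read 4, 1, 3 with errors of +0.3°, −0.5° and −1.1°. Next is the carrier.

Request:
drive_tool(
  motion=[
    [[-0.02143,0.02474,0],[0,0,0]],
    [[-0.02143,0.02474,0],[0,0,0]],
    [[-0.02143,0.02474,0],[0,0,0]],
    [[-0.02143,0.02474,0],[0,0,0]],
    [[-0.02143,0.02474,0],[0,0,0]],
    [[-0.02143,0.02474,0],[0,0,0]],
    [[-0.02143,0.02474,0],[0,0,0]],
    [[-0.02143,0.02474,0],[0,0,0]],
    [[0,0,0],[0,0,0]],
    [[0,0,0],[0,0,0]],
  ],
)

```text
time_s: 17.07
ee_pos: [472.9, 158.5, 184.3]
ee_rot: [180.0, -0.0, 84.9]
force: [-0.0, -1.1, -0.2]
gripper_width: 0.3
```

Run:
```python
from h import *
s=env.state();print(s["time_s"],s["ee_pos"],s["force"])
c=env.camera_params("top")
a=env.grab_frame("top")[:,:,::-1].copy();cv2.imwrite("pics/t6.png",a)
cv2.imwrite("pics/t6z.png",cv2.resize(a[140:310,165:415],None,fx=3.2,fy=3.2,interpolation=cv2.INTER_CUBIC))
```

```text
17.0667 [472.85020623 158.52210478 184.31663807] [-0.03082276 -1.07358765 -0.20616773]
```

View pics/t6z.png

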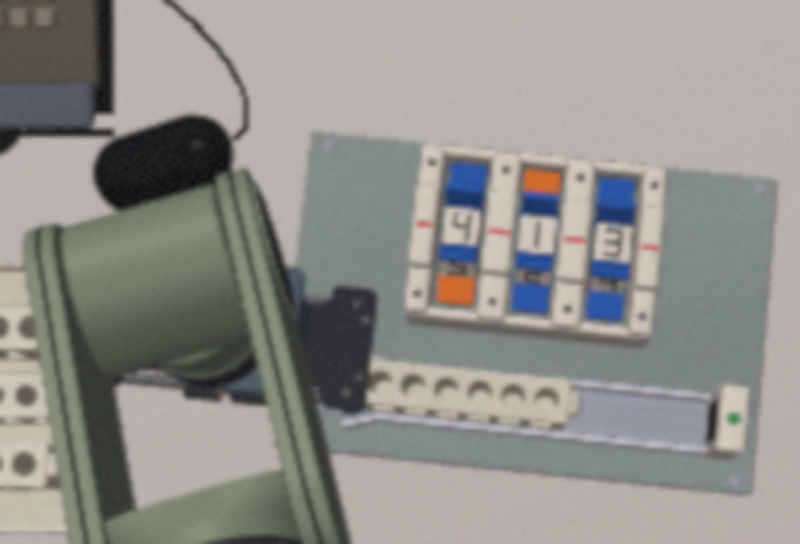

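The top view shows 4, 1, 3 on the wheels and the carrier undisturbed; its free end at about (368, 385) px in the zoom lies under the gripper. I descend behind it.

Request:
drive_tool(
  motion=[
    [[0,0,-0.0272],[0,0,0]],
    [[0,0,-0.0272],[0,0,0]],
    [[0,0,-0.0272],[0,0,0]],
    [[0,0,-0.0272],[0,0,0]],
    [[0,0,-0.0272],[0,0,0]],
    [[0,0,0],[0,0,0]],
    [[0,0,0],[0,0,0]],
    [[-0.0007,-0.008,0],[0,0,0]],
    [[-0.0007,-0.008,0],[0,0,0]],
    [[0,0,0],[0,0,0]],
  ],
)

```text
time_s: 17.95
ee_pos: [473.0, 140.2, 49.5]
ee_rot: [179.9, -0.0, 84.6]
force: [0.0, -0.1, 0.2]
gripper_width: 0.8
```

Run:
```python
from h import *
s=env.state();print(s["time_s"],s["ee_pos"],s["force"])
a=env.grab_frame("scene")[:,:,::-1].copy()
cv2.imwrite("pics/s7.png",cv2.resize(a[170:335,200:430],None,fx=3.4,fy=3.4,interpolation=cv2.INTER_CUBIC))
cv2.imwrite("pics/w7.png",env.grab_frame("wrist")[:,:,::-1])
```

```text
17.95 [472.95594329 140.24523424  49.46496671] [ 0.03591645 -0.051153    0.22627628]
```

View pics/s7.png

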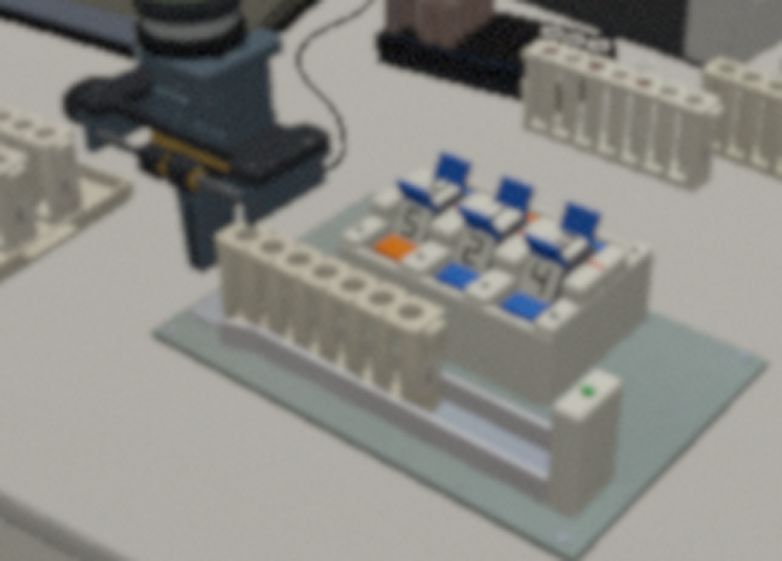

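View pics/w7.png

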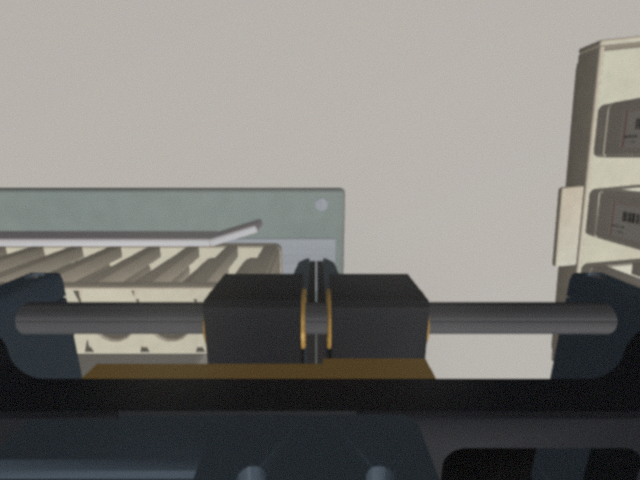

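Request:
drive_tool(
  motion=[
    [[-0.0004,-0.004,0],[0,0,0]],
    [[-0.0005,-0.005,0],[0,0,0]],
    [[-0.0007,-0.008,0],[0,0,0]],
    [[-0.0009,-0.01,0],[0,0,0]],
    [[-0.0009,-0.01,0],[0,0,0]],
    [[-0.0009,-0.01,0],[0,0,0]],
    [[-0.0009,-0.01,0],[0,0,0]],
    [[-0.0009,-0.01,0],[0,0,0]],
    [[-0.0009,-0.01,0],[0,0,0]],
    [[-0.0007,-0.008,0],[0,0,0]],
  ],
)

```text
time_s: 18.88
ee_pos: [464.2, 55.3, 47.9]
ee_rot: [-180.0, 0.0, 84.6]
force: [0.1, 1.2, 0.8]
gripper_width: 0.7
```

Request:
drive_tool(
  motion=[
    [[-0.0005,-0.005,0],[0,0,0]],
    [[-0.0005,-0.005,0],[0,0,0]],
    [[-0.0004,-0.004,0],[0,0,0]],
    [[-0.0004,-0.004,0],[0,0,0]],
    [[-0.0003,-0.003,0],[0,0,0]],
    [[-0.0002,-0.002,0],[0,0,0]],
    [[-0.0002,-0.002,0],[0,0,0]],
    [[0,0,0],[0,0,0]],
    [[0,0,0],[0,0,0]],
    [[0,0,0],[0,0,0]],
  ],
)

```text
time_s: 19.72
ee_pos: [461.8, 31.6, 47.9]
ee_rot: [-180.0, 0.0, 84.7]
force: [-0.7, 0.2, -1.2]
gripper_width: 0.5
```

Run:
```python
from h import *
s=env.state();print(s["time_s"],s["ee_pos"],s["force"])
a=env.grab_frame("scene")[:,:,::-1].copy()
cv2.imwrite("pics/s8.png",cv2.resize(a[170:335,200:430],None,fx=3.4,fy=3.4,interpolation=cv2.INTER_CUBIC))
```

```text
19.7167 [461.79589015  31.5804073   47.86681807] [-0.71877481  0.1612024  -1.21308078]
```

View pics/s8.png

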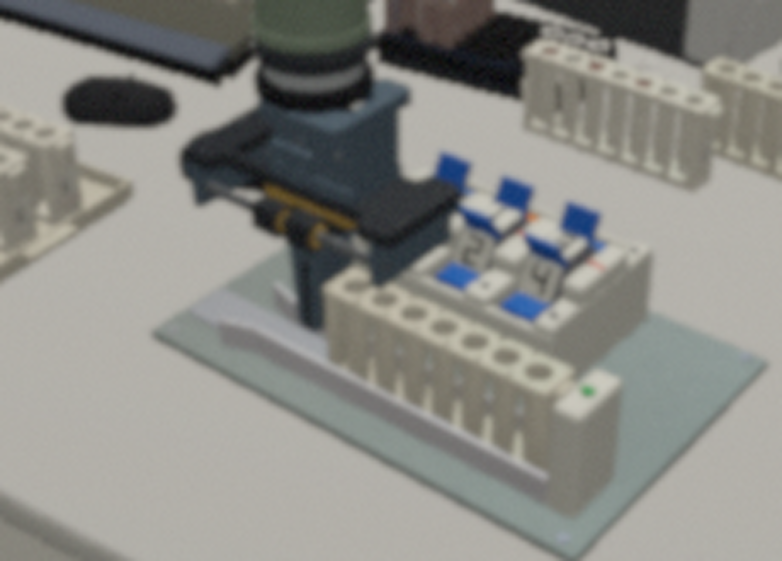

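The carrier is nearly home; its tab is at about (565, 375) px beside the reader. I finish slowly and watch the force.

Request:
drive_tool(
  motion=[
    [[-0.0001,-0.001,0],[0,0,0]],
    [[-0.0001,-0.001,0],[0,0,0]],
    [[-0.0001,-0.001,0],[0,0,0]],
    [[0,0,0],[0,0,0]],
    [[0,0,0],[0,0,0]],
    [[0,0,0],[0,0,0]],
    [[0,0,0],[0,0,0]],
    [[0,0,0],[0,0,0]],
    [[0,0,0],[0,0,0]],
    [[0,0,0],[0,0,0]],
  ],
)

```text
time_s: 20.6
ee_pos: [461.7, 28.6, 48.0]
ee_rot: [180.0, -0.0, 84.7]
force: [-0.1, -0.4, -0.6]
gripper_width: 0.5
```

Request:
drive_tool(
  motion=[
    [[-0.0001,-0.001,0],[0,0,0]],
    [[0,0,0],[0,0,0]],
    [[0,-0.001,0],[0,0,0]],
    [[0,0,0],[0,0,0]],
    [[0,0,0],[0,0,0]],
    [[0,0,0],[0,0,0]],
    [[0,0,0],[0,0,0]],
    [[0,0,0],[0,0,0]],
    [[0,0,0],[0,0,0]],
    [[0,0,0],[0,0,0]],
  ],
)

```text
time_s: 21.43
ee_pos: [461.6, 26.6, 48.0]
ee_rot: [-180.0, -0.0, 84.7]
force: [0.6, 0.7, -0.2]
gripper_width: 0.2
```

Request:
drive_tool(
  motion=[
    [[-0.0001,-0.001,0],[0,0,0]],
    [[0,0,0],[0,0,0]],
    [[0,-0.001,0],[0,0,0]],
    [[0,0,0],[0,0,0]],
    [[0,0,0],[0,0,0]],
    [[0,0,0],[0,0,0]],
    [[0,0,0],[0,0,0]],
    [[0,0,0],[0,0,0]],
    [[0,0,0],[0,0,0]],
    [[0,0,0],[0,0,0]],
  ],
)

```text
time_s: 22.27
ee_pos: [461.4, 24.6, 48.0]
ee_rot: [-180.0, 0.0, 84.7]
force: [0.1, -1.1, 0.1]
gripper_width: 0.4
```

Request:
drive_tool(
  motion=[
    [[-0.0001,-0.001,0],[0,0,0]],
    [[0,0,0],[0,0,0]],
    [[0,-0.001,0],[0,0,0]],
    [[0,0,0],[0,0,0]],
    [[0,0,0],[0,0,0]],
    [[0,0,0],[0,0,0]],
    [[0,0,0],[0,0,0]],
    [[0,0,0],[0,0,0]],
    [[0,0,0],[0,0,0]],
    [[0,0,0],[0,0,0]],
  ],
)

```text
time_s: 23.1
ee_pos: [461.6, 23.3, 48.0]
ee_rot: [180.0, -0.1, 84.6]
force: [-0.0, 5.2, -0.1]
gripper_width: 0.3
```

Request:
drive_tool(
  motion=[
    [[0,-0.001,0],[0,0,0]],
    [[0,0,0],[0,0,0]],
    [[0,0,0],[0,0,0]],
    [[0,0,0],[0,0,0]],
    [[0,0,0],[0,0,0]],
    [[0,0,0],[0,0,0]],
    [[0,0,0],[0,0,0]],
    [[0,0,0],[0,0,0]],
    [[0,0,0],[0,0,0]],
    [[0,0,0],[0,0,0]],
  ],
)

```text
time_s: 23.93
ee_pos: [461.7, 23.3, 48.1]
ee_rot: [180.0, -0.2, 84.6]
force: [0.4, 8.9, 0.5]
gripper_width: 0.8
```

Firm stop: 8.9 N with no further motion. I back off and look.

Request:
drive_tool(
  motion=[
    [[0.0004,0.004,0],[0,0,0]],
    [[0.0009,0.01,0],[0,0,0]],
    [[0.0009,0.01,0],[0,0,0]],
    [[0.0009,0.01,0],[0,0,0]],
    [[0,0,0.03],[0,0,0]],
    [[0,0,0.03],[0,0,0]],
    [[0,0,0.03],[0,0,0]],
    [[0,0,0.03],[0,0,0]],
    [[0,0,0.03],[0,0,0]],
    [[0,0,0],[0,0,0]],
  ],
)

```text
time_s: 24.77
ee_pos: [468.0, 56.6, 203.8]
ee_rot: [179.3, -0.1, 84.7]
force: [1.2, 0.4, 0.7]
gripper_width: 0.6
```

Request:
drive_tool(
  motion=[
    [[0.022,-0.025,0],[0,0,0]],
    [[0.022,-0.025,0],[0,0,0]],
    [[0.022,-0.025,0],[0,0,0]],
    [[0.022,-0.025,0],[0,0,0]],
    [[0.022,-0.025,0],[0,0,0]],
    [[0.01,-0.025,0],[0,0,0]],
    [[0,0,0],[0,0,0]],
    [[0,0,0],[0,0,0]],
    [[0,0,0],[0,0,0]],
    [[0,0,0],[0,0,0]],
  ],
)

```text
time_s: 25.6
ee_pos: [583.8, -93.1, 197.7]
ee_rot: [-179.9, -0.0, 84.8]
force: [-0.4, 0.5, 0.6]
gripper_width: 0.4
```

```bash
python3 look.py 9 4 1 3
python3 - <<'E'
from h import *
a=env.grab_frame("scene")[:,:,::-1].copy()
cv2.imwrite("pics/s9.png",cv2.resize(a[170:335,200:430],None,fx=3.4,fy=3.4,interpolation=cv2.INTER_CUBIC))
E
```

```text
25.6 [583.76517431 -93.08025053 197.71782309] [-0.35122688  0.49472091  0.62045576]
```

View pics/w9.png

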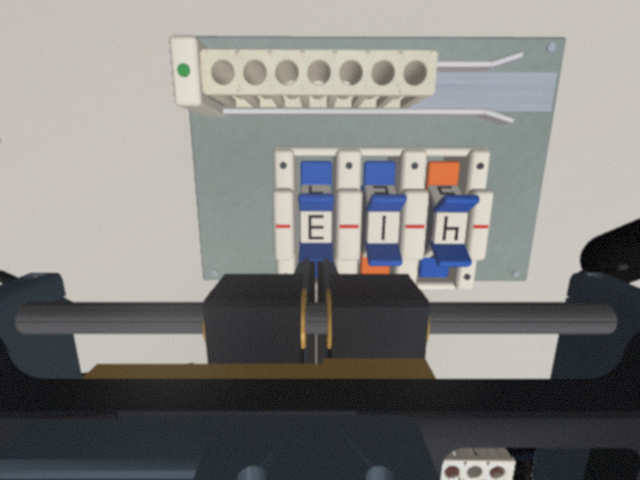

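View pics/s9.png

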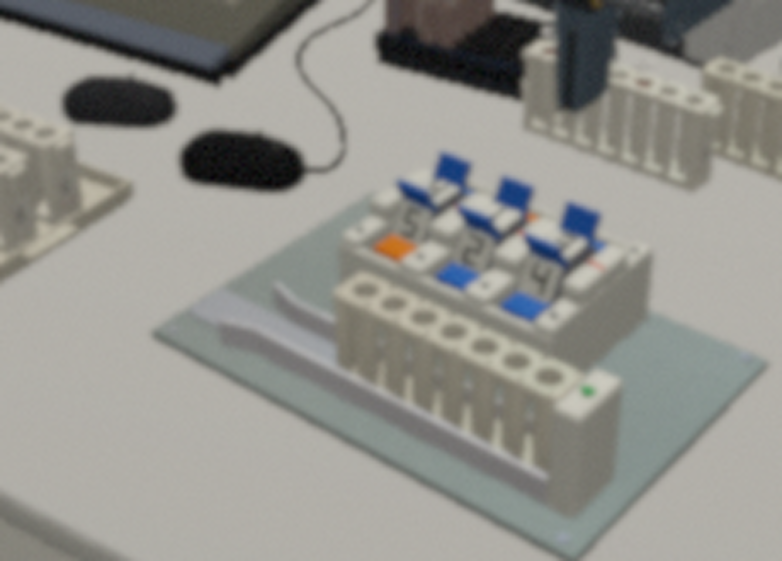

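The carrier touches the reader block at (200, 72) px in the wrist view with no gap. I re-check the wheels, then hand in.

```bash
python3 meas.py 9 4 1 3; python3 -c "
from workcell import env
print(env.job_done())"
```

```text
y56 edges [[-13.6, 13.6], [-13.6, 13.6], [-13.5, 13.7], [-13.5, 13.7]] err_deg 0.09 half 13.6 res [ 0. -0.]
y0 edges [[-14.0, 13.3], [-14.0, 13.3], [-14.0, 13.3], [-14.0, 13.2]] err_deg -0.68 half 13.6 res [0. 0.]
y-56 edges [[-14.2, 12.9], [-14.3, 13.0], [-14.3, 13.0], [-14.2, 13.0]] err_deg -1.20 half 13.6 res [0. 0.]
the job is handed in; nothing more can be done
None
```

I set the wheels to 4, 1, 3 first, then pushed the ivory carrier along its lane until it stopped against the white reader block. The job was handed in at about 26 s, with the arm clear of everything.

- **Wheels:** My first pass left the left wheel about 5° past its number and the other two 1.4° to 1.9° off, so I nudged all three back. The last wrist image put them at +0.1°, −0.7° and −1.2° from squarely on top.
- **Carrier:** The force rose to 8.9 N with no further movement. The scene and wrist images show no gap at the reader block.
- **Small disagreement:** The fingers stopped about 3 mm further along the lane than I had computed. Finger-tip width or camera calibration probably explains it, since the images show the carrier home.
- **Everything else:** I touched nothing else. I made no measurement of the spare carriers, pen or mouse afterwards.

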